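Shim the short foot of a cable test adapter by feel

ROBOT

A 6-joint arm with a two-finger parallel gripper is mounted at the origin on the work surface. World frame = base frame: x ahead of the robot, y to its left, z up, the work surface at z = 0. Lengths are in mm, angles in rad, forces in N, time in s.
With the tool pointing down it reaches from about 325 to 1000 mm from the base axis. Payload 5.1 kg.
Tool frame: the origin (TCP) lies midway between the tips of the shut fingers; the grasp point (between the pads) lies 19 mm behind it; z points along the fingers, y is the direction in which the jaws open and shut (so a half turn about z gives the same grasp; the last joint's range is limited). The gripper opens to 85 mm and grips with 20 to 120 N. Pads are 22 mm wide; open, the fingers measure 114 mm over their backs; the gripper's body (76 mm by 85 mm) begins 54 mm behind the grasp point. The pads swing forward as they close: fully open they stand 13 mm farther back than shut.
Start: joints at [-0.083, 0.124, 1.65, -0, 1.367, -0.083], TCP at [649.988, -0.028, 231.322] pointing down, gripper open.
Joint ranges: [-2.61, 2.61], [-1.02, 2.33], [0.03, 2.71], [-1.35, 4.49], [0.32, 2.68], [-2.91, 2.91]. Speed limits (rad/s): [2.57, 2.57, 3.14, 3.14, 3.14, 3.14].

INTERFACE

Orientations are given as a rotation vector (axis times angle).
In Python, from plant import r gives the robot as it stands.
- The arm moves only by the tool step_arm, never from a script. Its argument "moves" is text: rows parted by semicolons, each of 5 numbers parted by spaces: the shift along the world's x, y, z in mm, then the turn about the world's z in rad, then the opening, from -1 (shut) to 1 (fully open). In form: x y z yaw fingers; .... A call has 1 to 8 rows; each row shifts and turns the pose as measured when the row begins; what a row does not reach is not made up. A row lasts 1/8 s, in which the tool goes at most 62.5 mm and 10.7 degrees, less where a joint would pass 70% of its speed; a pose out of reach is approached as far as the arm can. A call with a gripper value outside its range is refused whole. The fingers move at their own pace and stop on an object; "force" is the grip in N (left out, the last holds). Time passes only in rows, so rows that do not move let the fingers close. It gives the time, the measured TCP pose, the force and the opening at its end, in the units of the state.
- r.get_state(): the state, without advancing time (a new reading comes with each control period).
- r.get_image(name): name is "scene" or "side" or "wrist"; returns a dict with "img" (420x560x3 uint8, blue, green, red), "fx", "fy", "cx", "cy" (pixels), "cam_to_world" (4x4, takes a point from camera to world coordinates); the wrist camera has in their place "T_tool_cam" (4x4, takes a point from camera to tool coordinates, whose origin is the TCP and whose axes are the flange's). Camera axes: x right, y down, z forward; pixel columns grow to the right and rows downward; lengths in mm; the calibration is good to about 2 mm. The wrist camera is an equidistant fisheye: a pixel r from the principal point sees the ray r / f radians off the axis. A picture is of the moment at which its call begins: read the wrist's pose just before it. There is no depth.
- r.finish_job(): hands the job in, once; it reports no verdict.
The state is a dict: "time_s": time; "joint_pos": joint angles; "joint_velocities": joint speeds; "tau": joint torques, N m; "tcp_pos": TCP position; "ee_rot": TCP orientation; "force": force on the tool from outside, world axes, zero at the start; "wrist_torque": the same for the moment, N m; "finger_gap": finger opening in mm.
Only numpy, scipy, OpenCV 4.12 (cv2) and the standard library are available. Lean on these libraries where they do the work, as an engineer would, in place of code of your own. Each camera call takes 0.05 s, during which the arm holds its last target.

TASK

The right-hand front foot of the cable test adapter hangs clear of the bench. Find by feel the coloured shim that suits: try a shim gently under the foot, change it for a thicker one if it slides in loose or a thinner one if it will not go, and push the right one straight in from the front until its black cross line meets the front edge of the lug, flat on the bench and nipped by the foot. Never force the foot; leave the other two shims lying flat on the bench well clear of the foot and do not shift the carton, the screwdriver, the tape or the plug.

Things in the scene. Friction and masses are not known exactly. Their poses are not given: they have to be found in the camera images.
- fixture: Cable test adapter, fixed: aluminium plate 300 wide, 150 deep, 10 thick, underside 34 above the bench, black connector bank on it, 84 high in all. Origin on the bench under the centre of the SHORT foot (front, right-hand as the robot sees it); x from front to rear (shims go in along +x), y left, z up. Plate spans y -25..275 from x 18 back, bank from x 73 back. mm.
- lug_edge (a point): Middle of the top front edge of the lug that carries the short foot, at x -20, z 44 in the adapter's frame. The lug is 50 wide, 10 thick, underside 34 above the bench, and sticks out 38 mm from the plate. Home: the shim's black cross line right below this edge.
- foot (a point): Point on the bench under the short foot, a white nylon dome of 32 mm diameter on a rubber cushion. The gap under it is not measured: 1.5 to 7.3 mm. It gives upwards 2.9 mm at most, at 3.5 to 4.5 N, then is hard. The right shim meets it, drags 3 to 15 N and sits nipped (one of the three always does); one too thin meets no resistance; one too thick stops on its taper 20 mm or more short of home. Never push it over 25 N.
- shim_yellow: Yellow plastic shim, blade 4 mm thick, 30 wide, lying flat. Origin in its underside at the black cross line; x along the blade to the nose, z up. Blade from x -20 to the nose at +66, the last 10 tapering to 1.2 thick. Grip rib on the tail: x -50..-20, 12 wide (y -6..6), from the bench up to z 38; pinch it across y from above. About 48 g.
- shim_blue: Blue plastic shim, blade 6 mm thick, 30 wide, lying flat. Origin in its underside at the black cross line; x along the blade to the nose, z up. Blade from x -20 to the nose at +66, the last 18 tapering to 1.2 thick. Grip rib on the tail: x -50..-20, 12 wide (y -6..6), from the bench up to z 38; pinch it across y from above. About 62 g.
- shim_red: Red plastic shim, blade 8 mm thick, 30 wide, lying flat. Origin in its underside at the black cross line; x along the blade to the nose, z up. Blade from x -20 to the nose at +66, the last 25 tapering to 1.2 thick. Grip rib on the tail: x -50..-20, 12 wide (y -6..6), from the bench up to z 38; pinch it across y from above. About 76 g.
- carton: Bystander, to be left alone: white carton 140 x 100 x 55 (sizes in mm). Origin at its underside.
- tape: Bystander, to be left alone: roll of yellow tape lying flat, diameter 84, 19 high (sizes in mm). Origin at its underside.
- screwdriver: Bystander, to be left alone: orange-handled screwdriver, 190 long (sizes in mm). Origin at its underside.
- plug: Bystander, to be left alone: grey connector plug, 40 x 42 x 15, with a black stub (sizes in mm). Origin at its underside.
Mind the look-alikes: they are no part of the job. Of the things like the shim_yellow, leave any that is brown, purple or turquoise; of the rest the smaller one is meant.

How it is judged (in metres and radians):
On the way:
1. the shim that suits has been slid home under the short foot and is nipped by it (((x of shim_yellow in the frame of fixture between -0.032 and -0.008 m and y of shim_yellow in the frame of fixture between -0.012 and 0.012 m and angle between the x axis of shim_yellow and the x axis of fixture, either way round below 0.2 rad and angle between shim_yellow's own z axis and vertical below 0.08 rad and height (world z) of shim_yellow below 0.004 m and contact force between shim_yellow and fixture above 1 N) or (x of shim_blue in the frame of fixture between -0.032 and -0.008 m and y of shim_blue in the frame of fixture between -0.012 and 0.012 m and angle between the x axis of shim_blue and the x axis of fixture, either way round below 0.2 rad and angle between shim_blue's own z axis and vertical below 0.08 rad and height (world z) of shim_blue below 0.004 m and contact force between shim_blue and fixture above 1 N) or (x of shim_red in the frame of fixture between -0.032 and -0.008 m and y of shim_red in the frame of fixture between -0.012 and 0.012 m and angle between the x axis of shim_red and the x axis of fixture, either way round below 0.2 rad and angle between shim_red's own z axis and vertical below 0.08 rad and height (world z) of shim_red below 0.004 m and contact force between shim_red and fixture above 1 N))), for 0.2 s.
At the end, for the whole second after the job is handed in: One shim lies flat under the short foot, cross line within 12 mm of the lug's front edge, within 12 mm of the foot's middle and 0.2 rad of square, nipped with over 1 N; the other two lie flat on the bench, cross lines over 100 mm from the foot, clear of the adapter; all at rest ((((x of shim_yellow in the frame of fixture between -0.032 and -0.008 m and y of shim_yellow in the frame of fixture between -0.012 and 0.012 m and angle between the x axis of shim_yellow and the x axis of fixture, either way round below 0.2 rad and angle between shim_yellow's own z axis and vertical below 0.08 rad and height (world z) of shim_yellow below 0.004 m and contact force between shim_yellow and fixture above 1 N) and (horizontal distance between shim_blue and fixture above 0.1 m and angle between shim_blue's own z axis and vertical below 0.08 rad and height (world z) of shim_blue below 0.004 m and contact force between shim_blue and fixture below 0.1 N) and (horizontal distance between shim_red and fixture above 0.1 m and angle between shim_red's own z axis and vertical below 0.08 rad and height (world z) of shim_red below 0.004 m and contact force between shim_red and fixture below 0.1 N)) or ((x of shim_blue in the frame of fixture between -0.032 and -0.008 m and y of shim_blue in the frame of fixture between -0.012 and 0.012 m and angle between the x axis of shim_blue and the x axis of fixture, either way round below 0.2 rad and angle between shim_blue's own z axis and vertical below 0.08 rad and height (world z) of shim_blue below 0.004 m and contact force between shim_blue and fixture above 1 N) and (horizontal distance between shim_yellow and fixture above 0.1 m and angle between shim_yellow's own z axis and vertical below 0.08 rad and height (world z) of shim_yellow below 0.004 m and contact force between shim_yellow and fixture below 0.1 N) and (horizontal distance between shim_red and fixture above 0.1 m and angle between shim_red's own z axis and vertical below 0.08 rad and height (world z) of shim_red below 0.004 m and contact force between shim_red and fixture below 0.1 N)) or ((x of shim_red in the frame of fixture between -0.032 and -0.008 m and y of shim_red in the frame of fixture between -0.012 and 0.012 m and angle between the x axis of shim_red and the x axis of fixture, either way round below 0.2 rad and angle between shim_red's own z axis and vertical below 0.08 rad and height (world z) of shim_red below 0.004 m and contact force between shim_red and fixture above 1 N) and (horizontal distance between shim_yellow and fixture above 0.1 m and angle between shim_yellow's own z axis and vertical below 0.08 rad and height (world z) of shim_yellow below 0.004 m and contact force between shim_yellow and fixture below 0.1 N) and (horizontal distance between shim_blue and fixture above 0.1 m and angle between shim_blue's own z axis and vertical below 0.08 rad and height (world z) of shim_blue below 0.004 m and contact force between shim_blue and fixture below 0.1 N))) and linear speed of each of shim_yellow, shim_blue, shim_red below 0.01 m/s); the robot touches nothing.
It fails at once if a shim is forced against the adapter with more than 25 N (contact force between any of shim_yellow, shim_blue, shim_red and fixture above 25 N).
It fails at once if the gripper knocks or leans on the adapter with more than 25 N (contact force between any of the fingers, the arm and fixture above 25 N).
It fails at once if the carton, screwdriver, tape or plug is moved by more than 30 mm (distance of any of carton, tape, screwdriver, plug from where it was at the start of the episode above 0.03 m).
It also fails if it takes over 72 s, if anything falls off the work surface, if the arm or the gripper's body presses on something with over 40 N, if the wrist force passes 120 N, or if a joint passes its speed limit or range.

## Working session

There is one attempt and no reset: what is moved stays moved. The work goes in short steps, Python scripts to look and compute and a tool call to move; the robot and the scene stay as the last step left them, time stands still between calls to the robot, and variables do not carry over. Pictures are saved under pics/ and viewed, and the job is handed in when it is done.

Besides the shell and the picture viewer there is one more tool, called after "Emit:" in YAML: its name, and indented under it one key for each argument. step_arm: Moves the arm, as the interface text tells. Its arguments: {"type":"object","properties":{"moves":{"type":"string"},"force":{"type":"number"}},"required":["moves"]}

```bash
mkdir -p pics
cat > h.py <<'E'
import numpy as np, cv2
from plant import r
def save(name,fn):
    d=r.get_image(name); cv2.imwrite('pics/'+fn,d['img']); return d
def ray(d,u,v):
    T=np.array(d['cam_to_world']); q=np.array([(u-d['cx'])/d['fx'],(v-d['cy'])/d['fy'],1.]); return T[:3,3],T[:3,:3]@q
def onplane(d,u,v,z=0):
    o,q=ray(d,u,v); return o+q*(z-o[2])/q[2]
E
python3 - <<'E'
from h import *
import pickle
print(r.get_state())
D={}
for n in('scene','side','wrist'):
    D[n]=save(n,n+'0.png')
    print(n,{k:np.round(np.array(v),3).tolist() for k,v in D[n].items() if k!='img'})
pickle.dump(D,open('d0.pkl','wb'))
E
```

```text
{'time_s': 0.0, 'joint_pos': array([-8.25686703e-02,  1.24500663e-01,  1.65172054e+00,  2.64810733e-06,
        1.36748192e+00, -8.25974789e-02]), 'joint_velocities': array([ 1.49842275e-03,  4.87350400e-05, -5.94078951e-04, -6.94667051e-05,
       -1.13806676e-03,  2.56473766e-04]), 'tau': array([ 3.96925461e-04, -4.23608243e+01, -3.65454090e+01,  2.94756808e-05,
        6.89593100e-03,  2.82237529e-06]), 'tcp_pos': array([6.49373533e+02, 4.38581195e-02, 2.30028380e+02]), 'ee_rot': array([-2.22026970e+00, -2.22033247e+00,  2.13858298e-03]), 'force': array([0.09292437, 0.29152877, 0.24060094]), 'wrist_torque': array([0.03098414, 0.03399572, 0.00260198]), 'finger_gap': 85.32938848818104}
scene {'fx': 410.36, 'fy': 410.36, 'cx': 282.581, 'cy': 213.056, 'cam_to_world': [[0.784, 0.535, -0.315, 920.409], [0.621, -0.667, 0.413, -650.65], [0.011, -0.519, -0.855, 1188.618], [0.0, 0.0, 0.0, 1.0]]}
side {'fx': 414.035, 'fy': 414.035, 'cx': 281.195, 'cy': 200.392, 'cam_to_world': [[-0.773, -0.446, 0.451, -155.949], [-0.634, 0.562, -0.532, 682.916], [-0.017, -0.697, -0.717, 1111.464], [0.0, 0.0, 0.0, 1.0]]}
wrist {'fx': 325.192, 'fy': 325.192, 'cx': 279.007, 'cy': 212.182, 'T_tool_cam': [[0.0, -0.958, -0.286, 72.403], [1.0, 0.001, -0.001, 0.077], [0.001, -0.286, 0.958, -142.411], [0.0, 0.0, 0.0, 1.0]]}
```

View pics/scene0.png

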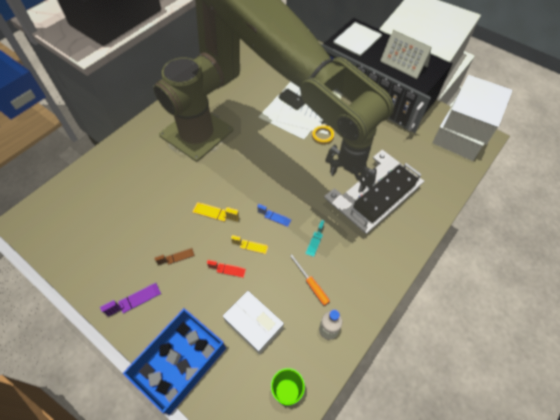

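View pics/side0.png

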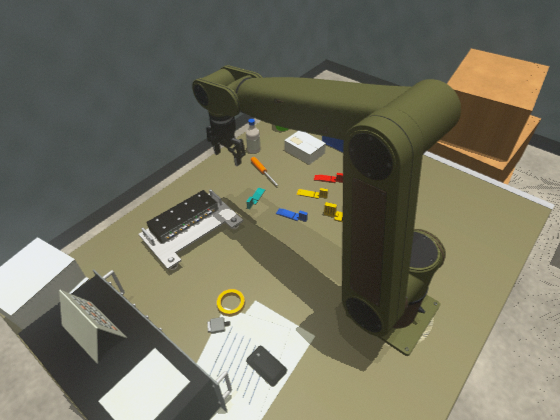

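View pics/wrist0.png

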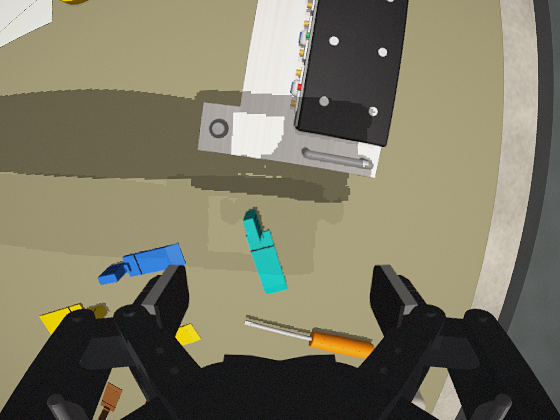

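Scene view: candidates for shim_yellow are the large yellow (215,212), the small yellow (250,245), brown (175,257), purple (132,300) and turquoise (316,238). I choose the small yellow. Blue is at (273,215), red at (227,268), and the lug is at wrist (218,128). Next I'll take a close crop and measure.

```bash
cat >> h.py <<'E'
from scipy.spatial.transform import Rotation as R
def wray(d,st,u,v):
    x=(u-d['cx'])/d['fx'];y=(v-d['cy'])/d['fy'];t=np.hypot(x,y)
    q=np.array([x/t*np.sin(t),y/t*np.sin(t),np.cos(t)])
    T=np.array(d['T_tool_cam']);Rw=R.from_rotvec(st['ee_rot']).as_matrix()
    return np.array(st['tcp_pos'])+Rw@T[:3,3], Rw@T[:3,:3]@q
def wplane(d,st,u,v,z=0):
    o,q=wray(d,st,u,v); return o+q*(z-o[2])/q[2]
def masks(img):
    h=cv2.cvtColor(img,cv2.COLOR_BGR2HSV)
    rng={'yellow':[(20,150,80),(32,255,255)],'blue':[(105,130,60),(120,255,255)],'red':[(0,190,80),(6,255,255)]}
    return {k:cv2.inRange(h,a,b) for k,(a,b) in rng.items()}
def blobs(m,amin=25):
    n,l,s,c=cv2.connectedComponentsWithStats(m)
    return [(s[i].tolist(),c[i].round(1).tolist(),l==i) for i in range(1,n) if s[i][4]>amin]
E
python3 - <<'E'
from h import *
import pickle
D=pickle.load(open('d0.pkl','rb'));d=D['scene']
M=masks(d['img'])
for k in M:
    for s,c,l in blobs(M[k]):
        ps=np.argwhere(l)[:,::-1]
        box=cv2.minAreaRect(ps.astype(np.float32))
        print(k,s,c,onplane(d,*c,5).round(0)[:2],[onplane(d,*p,5).round(0)[:2].tolist() for p in cv2.boxPoints(box)])
cv2.imwrite('pics/c1.png',cv2.resize(d['img'][190:290,180:340],None,fx=5,fy=5,interpolation=cv2.INTER_CUBIC))
d=D['wrist'];cv2.imwrite('pics/c2.png',cv2.resize(d['img'][60:310,30:310],None,fx=2.4,fy=2.4,interpolation=cv2.INTER_CUBIC))
E
```

```text
yellow [312, 126, 22, 17, 179] [323.6, 134.3] [388. 296.] [[328.0, 303.0], [391.0, 354.0], [438.0, 287.0], [376.0, 237.0]]
yellow [193, 203, 45, 18, 439] [213.7, 211.4] [ 299. -219.] [[253.0, -275.0], [221.0, -233.0], [356.0, -161.0], [385.0, -205.0]]
yellow [231, 236, 37, 18, 274] [250.4, 244.9] [ 478. -238.] [[421.0, -277.0], [405.0, -246.0], [523.0, -205.0], [536.0, -236.0]]
blue [0, 0, 13, 20, 162] [5.0, 9.7] [-1253.   -17.] [[-1338.0, -19.0], [-1344.0, 30.0], [-1185.0, -17.0], [-1180.0, -64.0]]
blue [22, 0, 19, 8, 83] [29.9, 2.3] [-1214.    92.] [[-1260.0, 79.0], [-1193.0, 134.0], [-1144.0, 100.0], [-1210.0, 46.0]]
blue [0, 51, 44, 66, 1443] [14.4, 84.2] [-766. -284.] [[-985.0, -336.0], [-1006.0, -147.0], [-614.0, -247.0], [-612.0, -416.0]]
blue [266, 211, 24, 14, 162] [277.2, 217.7] [ 481. -104.] [[444.0, -126.0], [435.0, -102.0], [518.0, -82.0], [526.0, -106.0]]
blue [124, 310, 101, 104, 3987] [174.2, 361.2] [ 548. -641.] [[462.0, -756.0], [453.0, -517.0], [638.0, -520.0], [632.0, -748.0]]
blue [330, 311, 9, 9, 64] [334.1, 314.8] [ 819. -258.] [[803.0, -256.0], [822.0, -242.0], [835.0, -261.0], [817.0, -276.0]]
red [218, 265, 26, 11, 177] [230.3, 269.9] [ 486. -343.] [[455.0, -370.0], [443.0, -350.0], [517.0, -315.0], [528.0, -335.0]]
```

View pics/c1.png

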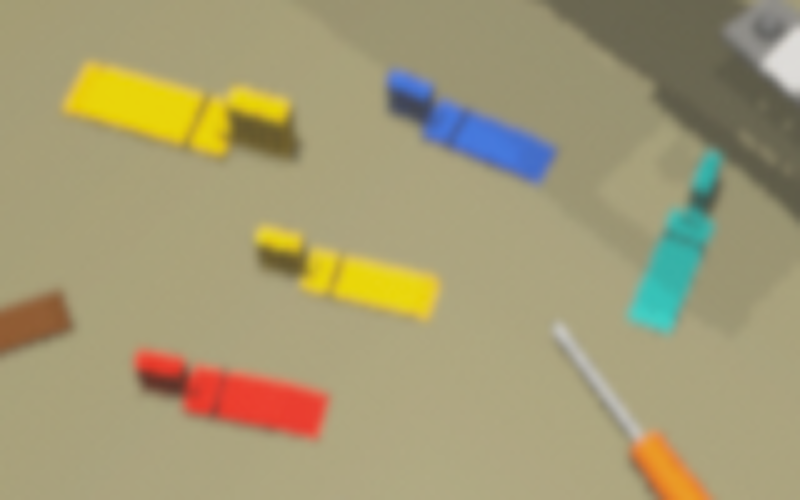

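View pics/c2.png

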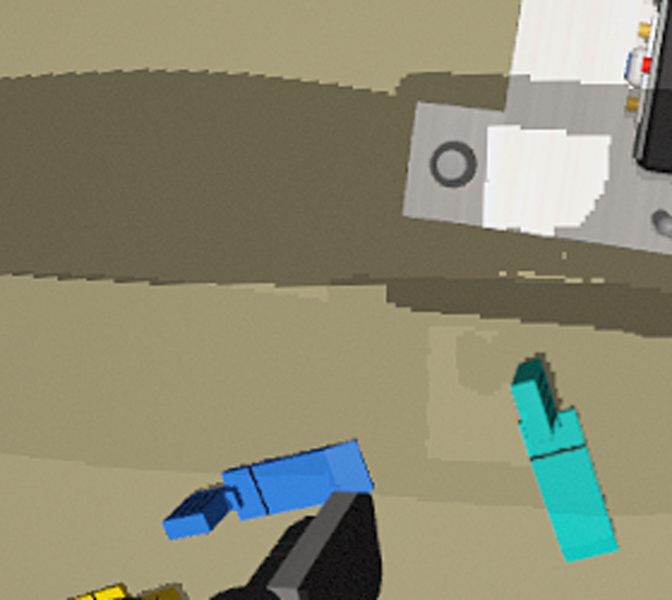

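Run:
```python
from h import *
import pickle
D=pickle.load(open('d0.pkl','rb'));d=D['wrist'];st=r.get_state()
f=lambda u,v,z:wplane(d,st,u/2.4+30,v/2.4+60,z)[:2].round(1)
print('lug',f(416,102,44),f(403,215,44),'screw',f(453,164,44), 'plate edge far',f(672,253,44), 'inner corner',f(503,110,44))
print('blue line',f(252,467,6),f(267,515,6),'nose',f(356,439,1.2),f(374,490,1.2),'rib top',f(164,523,38),f(172,540,38),f(210,530,38))
d=D['scene'];g=lambda u,v,z:onplane(d,u/5+180,v/5+190,z)[:2].round(1)
print('blue line',g(464,110,6),g(450,144,6),'nose',g(556,150,1.2),g(541,185,1.2),'ribtop',g(387,80,38),g(434,92,38))
print('yel line',g(342,254,4),g(330,294,4),'nose',g(440,276,1.2),g(430,320,1.2),'ribtop',g(256,235,38),g(305,245,38))
print('red line',g(224,372,8),g(213,416,8),'nose',g(329,394,1.2),g(318,438,1.2),'ribtop',g(137,357,38),g(186,363,38))
print('lug',g(725,32,44),g(765,66,44))
```

```text
lug [572.5  90.1] [565.4  41.7] screw [588.   62.9] plate edge far [680.7  24.3] inner corner [609.6  85.2]
blue line [458.1 -95.7] [ 462.4 -125.3] nose [520.7 -79.3] [ 527.6 -109.1] rib top [ 412.1 -117.6] [ 414.8 -128. ] [ 441.8 -119.5]
blue line [456.2 -96.6] [ 465.6 -123.1] nose [522.2 -80.1] [ 530.9 -107.6] ribtop [ 414.2 -125.4] [ 444.5 -113.1]
yel line [ 462.7 -230.1] [ 475.5 -256.7] nose [ 521.4 -201.6] [ 536.4 -229.8] ribtop [ 424.5 -265.9] [ 453.4 -251.9]
red line [ 460.9 -340.2] [ 475.7 -366.3] nose [ 519.6 -308.6] [ 533.6 -335. ] ribtop [ 424.4 -373.9] [ 450.5 -358.2]
lug [568.9  42.7] [605.2  37.2]
```

Emit:
step_arm:
  moves: "-28 -15 -15 -0.165 1;-28 -15 -15 -0.165 1;-28 -15 -15 -0.165 1;-28 -15 -15 -0.165 1;-28 -15 -15 -0.165 1;-28 -15 -15 -0.165 1;-28 -15 -15 -0.165 1;-28 -15 -15 -0.165 1"
  force: 40

```text
time_s: 1.15
tcp_pos: [419.0, -121.8, 105.5]
ee_rot: [-3.123, -0.33, 0.003]
force: [0.6, 0.2, 0.5]
finger_gap: 85.7
```

```bash
cat >> h.py <<'E'
def stat():
    s=r.get_state(); M=R.from_rotvec(s['ee_rot']).as_matrix()
    print('t %.2f'%s['time_s'],'tcp',np.round(s['tcp_pos'],1),'yaw %.3f'%np.arctan2(M[1,0],M[0,0]),'down',M[:,2].round(3),'F',np.round(s['force'],2),'gap %.1f'%s['finger_gap']); return s
E
python3 - <<'E'
from h import *
import pickle
s=stat(); d=save('wrist','w1.png'); pickle.dump((s,d),open('w1.pkl','wb'))
E
```

```text
t 1.15 tcp [ 419.  -121.8  105.5] yaw 0.210 down [-0.002  0.001 -1.   ] F [0.62 0.23 0.52] gap 85.7
```

View pics/w1.png

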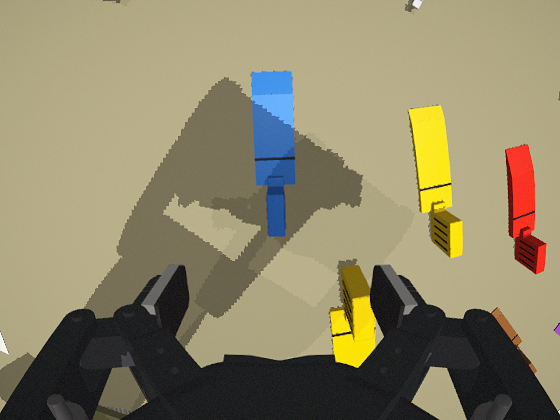

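The wrist view shows the blue blade from line (275,158) to nose (272,72), with its rib at (276,205–235). The big yellow rib, at (355,290), is near the right finger, so I check clearance.

Run:
```python
from h import *
import pickle
s,d=pickle.load(open('w1.pkl','rb'))
f=lambda u,v,z:wplane(d,s,u,v,z)[:2].round(1)
print('blue line',f(255,158,6),f(295,158,6),'nose',f(251,73,1.2),f(293,73,1.2),'ribtop rear',f(269,236,38),f(285,236,38))
print('yel line',f(418,190,4),f(452,185,4),'nose',f(410,109,1.2),f(441,105,1.2))
print('red line',f(511,214,8),f(535,209,8),'nose',f(507,151,1.2),f(527,145,1.2))
print('big yellow ribtop',f(340,264,45),f(358,262,45),f(374,332,45), 'body', f(330,310,8))
```

```text
blue line [456.8 -95.5] [ 463.  -124.7] nose [519.2 -79.2] [ 525.5 -109.8] ribtop rear [ 410.4 -116.7] [ 412.7 -127.5]
yel line [ 460.9 -229.2] [ 472.7 -259.9] nose [ 522.3 -205.2] [ 533.9 -231.6]
red line [ 463.5 -334.4] [ 475.3 -365.8] nose [ 517.6 -311.9] [ 530.7 -335.7]
big yellow ribtop [ 402.6 -169. ] [ 406.5 -181.4] [ 348.8 -214.6] body [ 341.  -184.7]
```

Emit:
step_arm:
  moves: "7 3 -15 0.035 0;0 0 -25 0 0;0 0 -25 0 0;0 0 -20 0 0;0 0 -9 0 0"

```text
time_s: 1.82
tcp_pos: [424.2, -117.6, 4.2]
ee_rot: [-3.115, -0.392, 0.01]
force: [0.1, -0.3, 0.4]
finger_gap: 42.8
```

Run:
```python
from h import *
s=stat(); d=save('wrist','w2.png')
```

```text
t 1.82 tcp [ 424.2 -117.6    4.2] yaw 0.251 down [-0.007  0.002 -1.   ] F [ 0.05 -0.27  0.41] gap 42.8
```

View pics/w2.png

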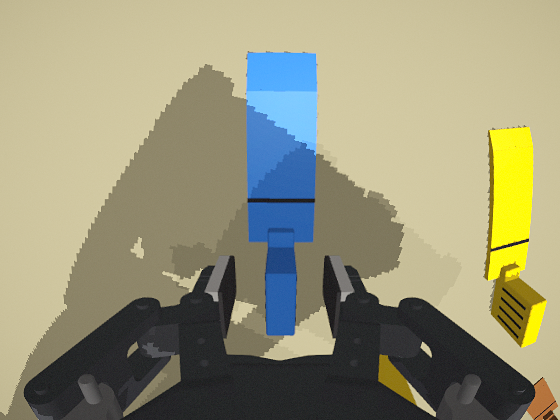

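Rib (281,290) sits between the pads. Closing.

Emit:
step_arm:
  moves: "0 0 5 0 0;0 0 0 0 -1;0 0 0 0 -1;0 0 0 0 -1;0 0 0 0 -1"
  force: 50

```text
time_s: 2.5
tcp_pos: [426.1, -117.9, 11.3]
ee_rot: [-3.116, -0.395, 0.005]
force: [0.2, -0.8, -0.5]
finger_gap: 11.1
```

Run:
```python
from h import *
s=stat()
```

```text
t 2.50 tcp [ 426.1 -117.9   11.3] yaw 0.252 down [-0.003  0.    -1.   ] F [ 0.23 -0.79 -0.52] gap 11.1
```

Emit:
step_arm:
  moves: "0 0 15 0 -1;0 0 12 0 -1;3 34 0 -0.07 -1;3 34 0 -0.07 -1;3 34 0 -0.07 -1;3 34 0 -0.07 -1;3 34 0 -0.07 -1;0 20 0 -0.05 -1"

```text
time_s: 3.5
tcp_pos: [444.9, 75.9, 48.1]
ee_rot: [3.13, -0.26, 0.013]
force: [0.9, 1.1, -1.4]
finger_gap: 10.9
```

Run:
```python
from h import *
import pickle
s=stat(); d=save('wrist','w3.png'); pickle.dump((s,d),open('w3.pkl','wb'))
```

```text
t 3.50 tcp [444.9  75.9  48.1] yaw -0.166 down [ 0.008 -0.001 -1.   ] F [ 0.86  1.08 -1.39] gap 10.9
```

View pics/w3.png

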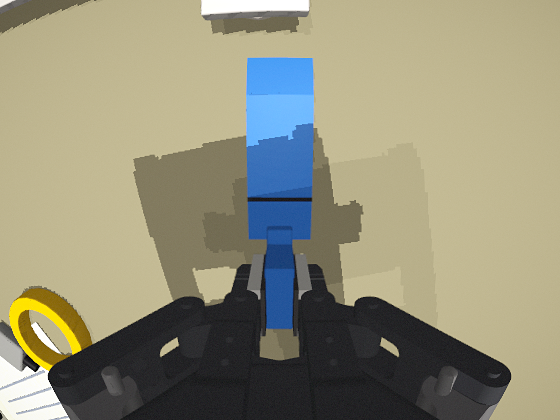

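Blue is held straight (line at row 199, columns 248–312). The lug's front edge runs from (202,14) to (309,12). I check the lug position from this view.

```bash
cat >> h.py <<'E'
FX=np.array([588.8,63.0]);FYAW=-0.147
def tofix(p):
    c,s_=np.cos(FYAW),np.sin(FYAW); v=np.asarray(p)[:2]-FX
    return np.array([c*v[0]+s_*v[1],-s_*v[0]+c*v[1]])
E
python3 - <<'E'
from h import *
import pickle
s,d=pickle.load(open('w3.pkl','rb'))
s2=stat()
f=lambda u,v,z:wplane(d,s,u,v,z)[:2].round(1)
print('lug bottom front',f(202,14,44),f(309,11,44),f(202,17,34),f(309,14,34))
z=s['tcp_pos'][2]-11.3
a,b=f(248,200,z+6),f(312,200,z+6);print('line',a,b,'rel tcp',(a+b)/2-s['tcp_pos'][:2],'yaw nose',f(280,58,z+1.2)-(a+b)/2)
print('tcp in fix',tofix(s['tcp_pos']),'line',tofix((a+b)/2))
E
```

```text
t 3.55 tcp [444.9  77.3  48.2] yaw -0.166 down [ 0.008 -0.    -1.   ] F [-0.2   1.67 -0.36] gap 11.5
lug bottom front [572.1  90.2] [564.1  42.1] [574.3  92.2] [565.8  40.9]
line [481.2  84.5] [476.2  54.7] rel tcp [33.83821035 -6.28922435] yaw nose [ 65.9 -11. ]
tcp in fix [-144.27372796   -8.33258205] line [-109.87927473   -9.59765513]
```

Emit:
step_arm:
  moves: "0 8 -10 0.02 -1;0 0 -14 0 -1;0 0 -7 0 -1;0 0 0 0 -1;0 0 0 0 -1"

```text
time_s: 4.18
tcp_pos: [444.6, 84.1, 15.3]
ee_rot: [3.133, -0.227, 0.012]
force: [-1.0, -0.4, 0.6]
finger_gap: 11.5
```

Run:
```python
from h import *
s=stat();print(tofix(s['tcp_pos']))
```

```text
t 4.17 tcp [444.6  84.1  15.3] yaw -0.144 down [ 0.007 -0.001 -1.   ] F [-1.05 -0.4   0.56] gap 11.5
[-145.77589095   -0.28089458]
```

Emit:
step_arm:
  moves: "0 0.3 -2.5 0 -1;0 0 -1 0 -1;0 0 0 0 -1;0 0 0 0 -1"

```text
time_s: 4.68
tcp_pos: [445.2, 84.1, 12.3]
ee_rot: [-3.133, 0.227, -0.014]
force: [0.6, 0.3, -0.8]
finger_gap: 11.3
```

Run:
```python
from h import *
s=stat();print(tofix(s['tcp_pos']))
```

```text
t 4.67 tcp [445.2  84.1  12.3] yaw -0.145 down [ 0.009 -0.001 -1.   ] F [ 0.59  0.34 -0.82] gap 11.3
[-145.0986492    -0.14733914]
```

Emit:
step_arm:
  moves: "10 -1.4 0 0 -1;10 -1.4 -0.5 0 -1;5 -0.7 0 0 -1;0 0 0 0 -1"

```text
time_s: 5.18
tcp_pos: [473.0, 80.3, 12.2]
ee_rot: [-3.133, 0.227, -0.016]
force: [-0.4, 0.6, -0.7]
finger_gap: 11.3
```

Run:
```python
from h import *
s=stat();print(tofix(s['tcp_pos']))
```

```text
t 5.17 tcp [473.   80.3  12.2] yaw -0.145 down [ 0.01  -0.001 -1.   ] F [-0.38  0.61 -0.73] gap 11.3
[-117.08810997    0.19198746]
```

Emit:
step_arm:
  moves: "5 -0.8 0 0 -1;5 -0.8 -0.5 0 -1;0 0 0 0 -1"

```text
time_s: 5.55
tcp_pos: [483.5, 78.6, 11.5]
ee_rot: [-3.133, 0.227, -0.015]
force: [-0.5, 0.5, -0.5]
finger_gap: 10.9
```

Emit:
step_arm:
  moves: "4 -0.6 0 0 -1;4 -0.6 0 0 -1"

```text
time_s: 5.8
tcp_pos: [491.5, 77.4, 11.3]
ee_rot: [-3.133, 0.227, -0.015]
force: [0.4, -0.4, -0.9]
finger_gap: 11.1
```

Emit:
step_arm:
  moves: "4 -0.6 0 0 -1;4 -0.6 0 0 -1"

```text
time_s: 6.05
tcp_pos: [497.5, 76.3, 10.3]
ee_rot: [3.133, -0.227, 0.004]
force: [-8.8, 2.0, 6.4]
finger_gap: 11.1
```

Emit:
step_arm:
  moves: "0 0 0 0 -1;2 -0.3 0 0 -1"

```text
time_s: 6.3
tcp_pos: [497.7, 76.2, 10.3]
ee_rot: [-3.133, 0.228, 0.006]
force: [-14.0, 1.5, 12.0]
finger_gap: 10.7
```

Run:
```python
from h import *
s=stat();print(tofix(s['tcp_pos']))
```

```text
t 6.30 tcp [497.7  76.2  10.3] yaw -0.145 down [-0.004  0.    -1.   ] F [-14.03   1.45  12.  ] gap 10.7
[-92.07579514  -0.24527817]
```

Emit:
step_arm:
  moves: "-4 0.6 0.5 0 -1;0 0 0.5 0 -1;0 0 0 0 -1"

```text
time_s: 6.68
tcp_pos: [494.8, 76.8, 11.7]
ee_rot: [-3.133, 0.227, -0.001]
force: [-0.5, -0.4, -1.2]
finger_gap: 11.5
```

Run:
```python
from h import *
s=stat();print(tofix(s['tcp_pos']))
save('wrist','w4.png')
d=save('side','s4.png');cv2.imwrite('pics/s4c.png',cv2.resize(d['img'][150:290,130:330],None,fx=4,fy=4,interpolation=cv2.INTER_CUBIC))
```

```text
t 6.67 tcp [494.8  76.8  11.7] yaw -0.145 down [ 0. -0. -1.] F [-0.54 -0.37 -1.17] gap 11.5
[-94.95739489  -0.14912501]
```

View pics/w4.png

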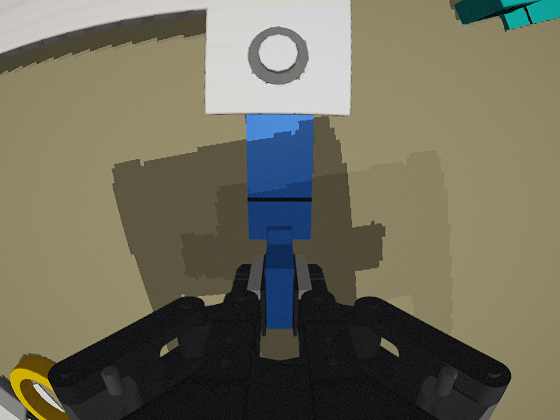

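View pics/s4c.png

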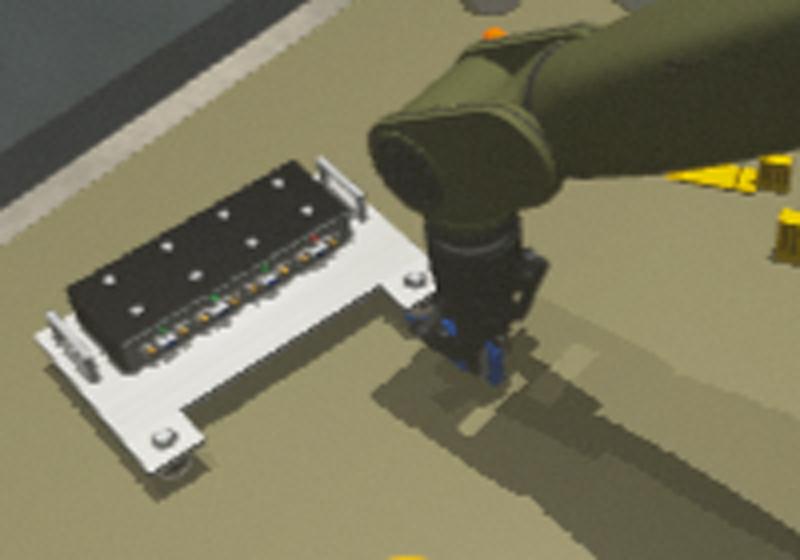

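Blue is square to the lug (screw at (278,54), blade columns 247–313). Retrying with no downward pressure.

Emit:
step_arm:
  moves: "2 -0.3 0 0 -1;2 -0.3 0 0 -1"

```text
time_s: 7.02
tcp_pos: [497.3, 76.2, 10.6]
ee_rot: [3.133, -0.228, -0.006]
force: [-2.1, 0.6, -2.3]
finger_gap: 10.7
```

Emit:
step_arm:
  moves: "2 -0.3 0 0 -1;2 -0.3 0 0 -1"

```text
time_s: 7.28
tcp_pos: [497.7, 76.1, 10.5]
ee_rot: [3.133, -0.228, -0.024]
force: [-13.7, 1.5, 11.2]
finger_gap: 11.4
```

Emit:
step_arm:
  moves: "1.5 -0.2 0.8 0 -1"

```text
time_s: 7.4
tcp_pos: [497.9, 76.1, 11.3]
ee_rot: [3.133, -0.228, -0.03]
force: [-7.0, 1.0, 2.9]
finger_gap: 11.3
```

Emit:
step_arm:
  moves: "1.5 -0.2 0.5 0 -1"

```text
time_s: 7.52
tcp_pos: [497.9, 76.1, 11.6]
ee_rot: [3.133, -0.228, -0.036]
force: [-7.5, 1.2, 2.6]
finger_gap: 10.6
```

Run:
```python
from h import *
s=stat();print(tofix(s['tcp_pos']), s['wrist_torque'])
```

```text
t 7.53 tcp [497.9  76.1  11.6] yaw -0.145 down [-0.023  0.001 -1.   ] F [-7.48  1.19  2.65] gap 10.6
[-91.80666804  -0.35741301] [0.14370843 1.05980415 0.03542036]
```

Emit:
step_arm:
  moves: "-3 0.5 0 0 -1;0 0 0 0 -1;0 0 0 0 -0.3;0 0 -3 0 -0.3;0 0 -3 0 -0.3;0 0 0 0 -0.3"

```text
time_s: 8.28
tcp_pos: [498.6, 76.4, 7.1]
ee_rot: [-3.133, 0.228, 0.023]
force: [-0.6, 1.3, -0.2]
finger_gap: 29.9
```

Run:
```python
from h import *
s=stat();print(tofix(s['tcp_pos']), s['wrist_torque'])
save('wrist','w5.png')
```

```text
t 8.28 tcp [498.6  76.4   7.1] yaw -0.145 down [-0.015  0.001 -1.   ] F [-0.64  1.29 -0.21] gap 29.9
[-9.11601552e+01  2.77306968e-02] [ 0.04991155 -0.02757698  0.03149647]
```

View pics/w5.png

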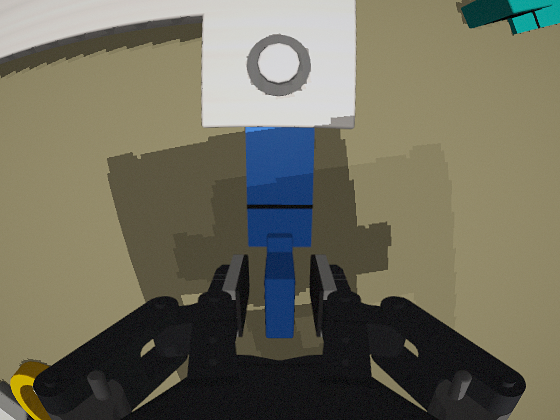

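Run:
```python
from h import *
s=stat()
d=save('wrist','w5b.png')
f=lambda u,v,z:wplane(d,s,u,v,z)
for p in [(248,207),(312,207)]: print(tofix(f(*p,6)))
print('lug edge',tofix(f(203,127,44)),tofix(f(354,127,44)))
```

```text
t 8.32 tcp [498.8  76.4   7.3] yaw -0.145 down [-0.014  0.001 -1.   ] F [-0.44  0.42 -0.46] gap 29.8
[-58.7673288   14.18715923]
[-58.71812076 -15.17926712]
lug edge [-20.46488065  24.74849703] [-20.37079196 -24.16216367]
```

Emit:
step_arm:
  moves: "-2 0.3 -1 0 -0.3;0 0 0 0 -1;0 0 0 0 -1;0 0 0 0 -1;0 0 0 0 -1"

```text
time_s: 9.0
tcp_pos: [496.8, 76.7, 6.4]
ee_rot: [-3.133, 0.228, 0.022]
force: [0.3, 0.0, 0.8]
finger_gap: 11.5
```

Emit:
step_arm:
  moves: "2 -0.3 0 0 -1"

```text
time_s: 9.12
tcp_pos: [497.6, 76.6, 6.4]
ee_rot: [-3.133, 0.228, 0.027]
force: [-8.8, 0.7, 8.0]
finger_gap: 11.4
```

Emit:
step_arm:
  moves: "2 -0.3 0 0 -1"

```text
time_s: 9.25
tcp_pos: [497.8, 76.6, 6.5]
ee_rot: [-3.133, 0.228, 0.036]
force: [-11.3, 1.4, 11.5]
finger_gap: 11.1
```

Emit:
step_arm:
  moves: "2 -0.3 0 0 -1"

```text
time_s: 9.38
tcp_pos: [497.8, 76.6, 6.7]
ee_rot: [-3.133, 0.228, 0.045]
force: [-12.4, 1.4, 13.4]
finger_gap: 11.1
```

Emit:
step_arm:
  moves: "-15 2.2 1 0 -1;-20 3 2 0 -1;-20 3 3 0 -1;0 20 10 0 -1;0 35 5 0 -1;0 35 0 0 -1;0 15 0 0 -1;0 0 0 0 -1"

```text
time_s: 10.38
tcp_pos: [436.4, 191.9, 25.9]
ee_rot: [3.132, -0.229, -0.048]
force: [-0.6, 0.2, -0.2]
finger_gap: 11.3
```

Run:
```python
from h import *
s=stat();print(tofix(s['tcp_pos']))
save('wrist','w6.png')
```

```text
t 10.38 tcp [436.4 191.9  25.9] yaw -0.146 down [-0.03   0.001 -1.   ] F [-0.65  0.16 -0.25] gap 11.3
[-169.6714982   105.14702413]
```

View pics/w6.png

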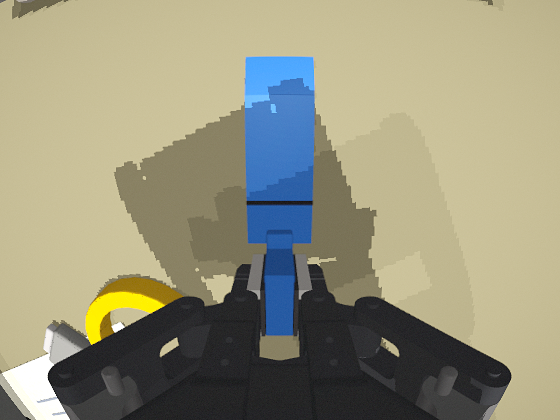

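Emit:
step_arm:
  moves: "0 0 -10 0 -1;0 0 -7 0 -1;0 0 0 0 -1;0 0 0 0 -0.3;0 0 0 0 -0.3;0 0 20 0 -0.1;0 0 35 0 -0.1;0 0 35 0 0"

```text
time_s: 11.42
tcp_pos: [433.2, 187.6, 95.9]
ee_rot: [3.127, -0.236, -0.061]
force: [0.3, -0.1, 0.4]
finger_gap: 42.6
```

Run:
```python
from h import *
s=stat();print(tofix(s['tcp_pos']))
save('wrist','w7.png')
```

```text
t 11.43 tcp [433.2 187.6  95.9] yaw -0.151 down [-0.039 -0.002 -0.999] F [ 0.3  -0.13  0.36] gap 42.6
[-172.11871408  100.42684534]
```

View pics/w7.png

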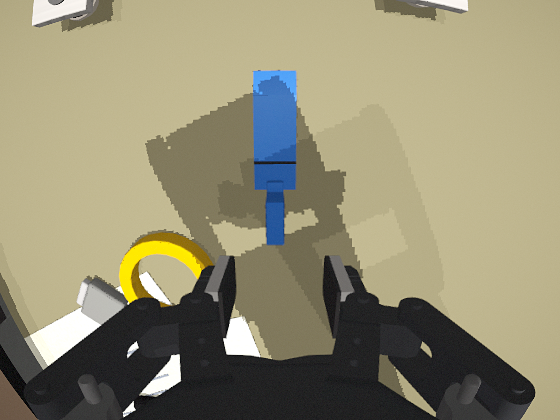

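Blue lies flat at (275,130), clear of everything. Next is yellow.

Emit:
step_arm:
  moves: "0 -50 5 0.07 0;0 -56 0 0.07 0;0 -56 0 0.07 0;0 -56 0 0.07 0;0 -56 0 0.07 0;0 -56 0 0.07 0;0 -56 0 0.07 0;0 -45 0 0.07 0"

```text
time_s: 12.48
tcp_pos: [437.0, -253.4, 110.5]
ee_rot: [3.056, 0.676, -0.027]
force: [0.8, -0.2, 0.1]
finger_gap: 42.5
```

Emit:
step_arm:
  moves: "0 0 0 0 0"

```text
time_s: 12.6
tcp_pos: [436.8, -256.0, 110.7]
ee_rot: [3.057, 0.669, -0.027]
force: [-0.4, 0.3, 0.9]
finger_gap: 42.8
```

Run:
```python
from h import *
import pickle
s=stat()
d=save('wrist','w8.png'); pickle.dump((s,d),open('w8.pkl','wb'))
```

```text
t 12.60 tcp [ 436.8 -256.   110.7] yaw 0.431 down [-0.014 -0.015 -1.   ] F [-0.4   0.31  0.88] gap 42.8
```

View pics/w8.png

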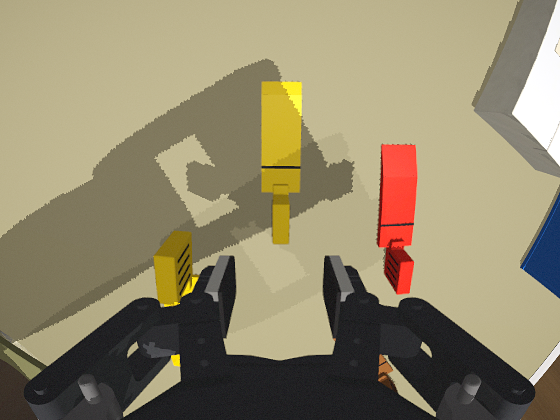

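Run:
```python
from h import *
import pickle
s,d=pickle.load(open('w8.pkl','rb'))
f=lambda u,v,z:wplane(d,s,u,v,z)[:2]
a=(f(261,167,4)+f(301,167,4))/2;b=(f(262,83,1.2)+f(301,83,1.2))/2
w=np.arctan2(*(b-a)[::-1]);print(a,b,np.linalg.norm(b-a),w, 'rib',a-35*np.array([np.cos(w),np.sin(w)]), f(281,242,38))
print('big rib',f(155,300,45),f(193,290,45),f(192,240,45))
```

```text
[ 467.57667092 -244.67933317] [ 526.56129948 -217.91364389] 64.77336279603975 0.4259879292497799 rib [ 435.70458786 -259.14205494] [ 423.77357844 -264.39479412]
big rib [ 338.39121326 -194.0617743 ] [ 362.36949626 -219.50464753] [ 401.34534423 -205.7161951 ]
```

Emit:
step_arm:
  moves: "-1 -3 -25 0 0;0 0 -27 0 0;0 0 -25 0 0;0 0 -16 0 0;0 0 -3 0 0;0 0 0 0 0"

```text
time_s: 13.4
tcp_pos: [436.6, -251.6, 12.5]
ee_rot: [3.057, 0.678, -0.025]
force: [0.3, 0.4, -0.5]
finger_gap: 42.5
```

Run:
```python
from h import *
s=stat()
save('wrist','w9.png')
```

```text
t 13.40 tcp [ 436.6 -251.6   12.5] yaw 0.436 down [-0.013 -0.014 -1.   ] F [ 0.27  0.4  -0.52] gap 42.5
```

View pics/w9.png

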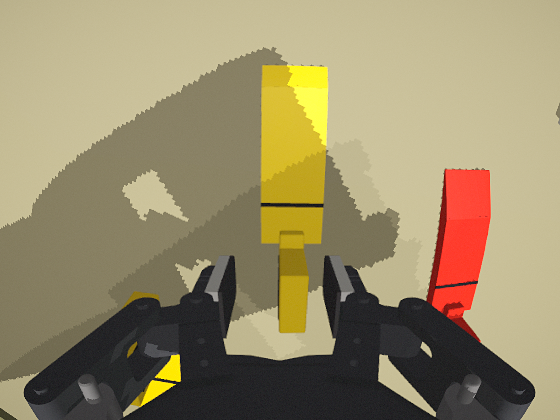

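The rib (293,290) sits right of the jaw middle (280), so I shift.

Emit:
step_arm:
  moves: "0 -7 -3 0 0;0 0 -2 0 0;0 0 0 0 0"

```text
time_s: 13.82
tcp_pos: [438.1, -260.4, 9.5]
ee_rot: [3.054, 0.676, -0.021]
force: [0.3, 0.5, 0.0]
finger_gap: 42.6
```

Emit:
step_arm:
  moves: "0 0 0 0 -1;0 0 0 0 -1;0 0 0 0 -1;0 0 0 0 -1"

```text
time_s: 14.32
tcp_pos: [438.2, -260.6, 9.9]
ee_rot: [3.053, 0.676, -0.02]
force: [-0.4, -0.4, 0.1]
finger_gap: 11.6
```

Run:
```python
from h import *
s=stat()
save('wrist','w10.png')
```

```text
t 14.32 tcp [ 438.2 -260.6    9.9] yaw 0.435 down [-0.01  -0.017 -1.   ] F [-0.35 -0.36  0.07] gap 11.6
```

View pics/w10.png

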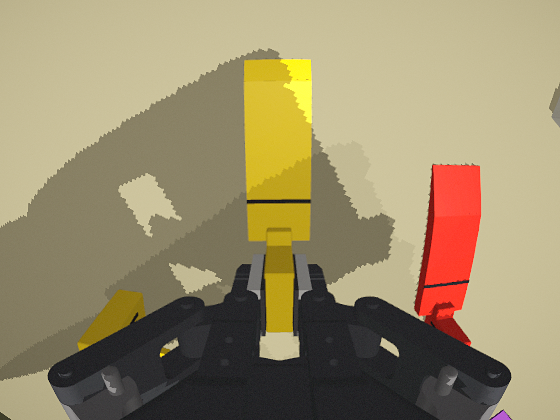

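Emit:
step_arm:
  moves: "0 0 15 0 -1;0 10 12 0 -1;1 50 0 -0.08 -1;1 54 0 -0.1 -1;1 54 0 -0.1 -1;1 54 0 -0.1 -1;1 54 0 -0.1 -1;1 45 0 -0.08 -1"

```text
time_s: 15.38
tcp_pos: [445.9, 69.1, 46.7]
ee_rot: [3.119, -0.234, -0.008]
force: [0.2, -0.3, -1.1]
finger_gap: 11.4
```

Emit:
step_arm:
  moves: "0 0 0 0 -1;0 0 0 0 -1"

```text
time_s: 15.62
tcp_pos: [445.6, 72.2, 48.4]
ee_rot: [3.12, -0.224, -0.004]
force: [0.1, -0.1, -0.3]
finger_gap: 11.0
```

Run:
```python
from h import *
s=stat();print(tofix(s['tcp_pos']))
d=save('wrist','w11.png')
```

```text
t 15.62 tcp [445.6  72.2  48.4] yaw -0.143 down [-0.004 -0.013 -1.   ] F [ 0.08 -0.12 -0.32] gap 11.0
[-142.95166035  -11.90246177]
```

View pics/w11.png

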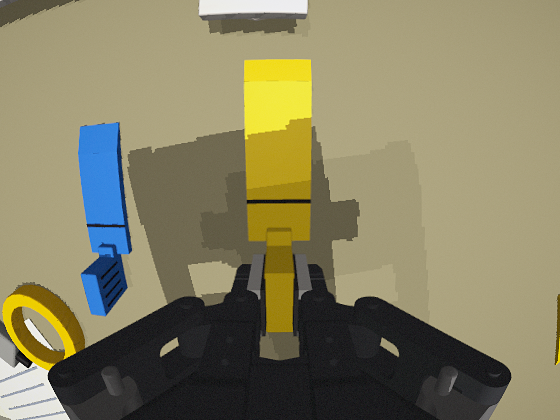

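Emit:
step_arm:
  moves: "0 12 -10 0 -1;0 0 -16 0 -1;0 0 -8 0 -1;0 0 -2 0 -1;0 0 0 0 -1;0 0 0 0 -1"

```text
time_s: 16.42
tcp_pos: [445.3, 82.2, 9.9]
ee_rot: [3.12, -0.234, -0.01]
force: [-0.9, 0.7, 1.5]
finger_gap: 11.4
```

Run:
```python
from h import *
s=stat();print(tofix(s['tcp_pos']))
d=save('wrist','w12.png')
for p in [(247,202),(311,202)]: print(tofix(wplane(d,s,*p,4+s['tcp_pos'][2]-9.7)))
```

```text
t 16.43 tcp [445.3  82.2   9.9] yaw -0.150 down [-0.007 -0.012 -1.   ] F [-0.88  0.71  1.53] gap 11.4
[-144.74435429   -1.98363954]
[-111.24538788   12.77073762]
[-111.43083566  -17.43488523]
```

View pics/w12.png

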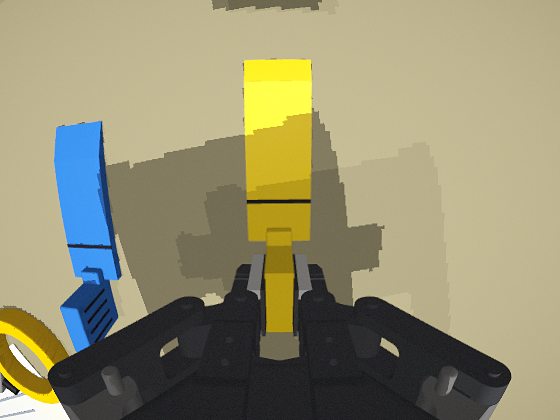

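Emit:
step_arm:
  moves: "10 0.5 0 0 -1;10 -1 0 0 -1;8 -1 0 0 -1;0 0 0 0 -1"

```text
time_s: 16.98
tcp_pos: [475.1, 80.3, 9.9]
ee_rot: [3.119, -0.233, -0.009]
force: [0.5, -0.9, 2.7]
finger_gap: 10.7
```

Emit:
step_arm:
  moves: "5 -0.7 0 0 -1;5 -0.7 0 0 -1"

```text
time_s: 17.23
tcp_pos: [484.3, 78.9, 9.9]
ee_rot: [3.119, -0.234, -0.013]
force: [-1.7, 0.6, 4.4]
finger_gap: 11.3
```

Emit:
step_arm:
  moves: "4 -0.6 0 0 -1;4 -0.6 0 0 -1"

```text
time_s: 17.48
tcp_pos: [492.4, 77.7, 9.8]
ee_rot: [3.119, -0.234, -0.015]
force: [-2.6, 0.8, 3.2]
finger_gap: 11.1
```

Emit:
step_arm:
  moves: "3 -0.4 0 0 -1;3 -0.4 0 0 -1"

```text
time_s: 17.73
tcp_pos: [495.4, 77.3, 9.9]
ee_rot: [3.119, -0.234, -0.031]
force: [-15.7, 1.9, 15.9]
finger_gap: 11.3
```

Run:
```python
from h import *
s=stat();print(tofix(s['tcp_pos']))
```

```text
t 17.73 tcp [495.4  77.3   9.9] yaw -0.150 down [-0.021 -0.012 -1.   ] F [-15.71   1.85  15.95] gap 11.3
[-94.5139976    0.48518461]
```

Sharp stop, but each push also presses down about 16 N because the arm's compliance couples x into z. That jams the shim on the bench. I'll push with a little lift to cancel it.

Emit:
step_arm:
  moves: "2 -0.3 1.2 0 -1"

```text
time_s: 17.85
tcp_pos: [495.7, 77.2, 10.5]
ee_rot: [3.119, -0.234, -0.038]
force: [-5.0, 0.6, 2.0]
finger_gap: 11.2
```

Emit:
step_arm:
  moves: "2.5 -0.4 1 0 -1"

```text
time_s: 17.98
tcp_pos: [496.1, 77.0, 10.6]
ee_rot: [3.119, -0.234, -0.046]
force: [-8.5, 1.4, 6.6]
finger_gap: 11.3
```

Run:
```python
from h import *
s=stat();print(tofix(s['tcp_pos']),s['wrist_torque'])
d=save('wrist','w13.png')
```

```text
t 17.98 tcp [496.1  77.   10.6] yaw -0.150 down [-0.03  -0.011 -0.999] F [-8.47  1.41  6.55] gap 11.3
[-93.74995816   0.28194876] [0.23798086 1.12877592 0.04335862]
```

View pics/w13.png

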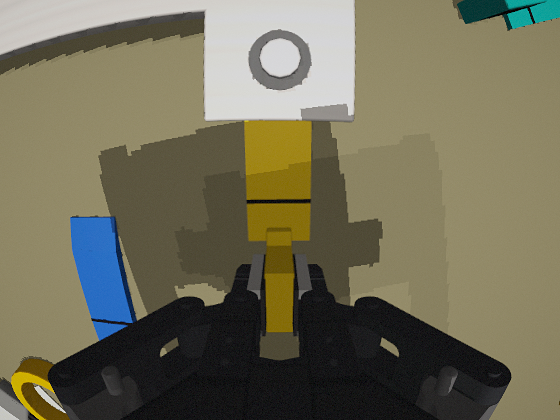

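Emit:
step_arm:
  moves: "3 -0.4 1.8 0 -1"

```text
time_s: 18.15
tcp_pos: [497.2, 76.7, 11.4]
ee_rot: [3.119, -0.234, -0.054]
force: [-6.6, 0.8, 1.8]
finger_gap: 10.7
```

Emit:
step_arm:
  moves: "3 -0.4 1.8 0 -1"

```text
time_s: 18.27
tcp_pos: [498.1, 76.4, 11.9]
ee_rot: [3.118, -0.233, -0.061]
force: [-5.1, 1.1, 0.3]
finger_gap: 11.2
```

Run:
```python
from h import *
s=stat();print(tofix(s['tcp_pos']),s['wrist_torque'])
d=save('wrist','w14.png')
for p in [(247,202),(311,202)]: print(tofix(wplane(d,s,*p,4+s['tcp_pos'][2]-9.7)))
```

```text
t 18.27 tcp [498.1  76.4  11.9] yaw -0.150 down [-0.04  -0.011 -0.999] F [-5.13  1.08  0.31] gap 11.2
[-9.16592422e+01 -4.31110264e-02] [ 0.16865412  0.78893264 -0.01922841]
[-58.01211739  14.59435448]
[-58.22805055 -15.38913573]
```

View pics/w14.png

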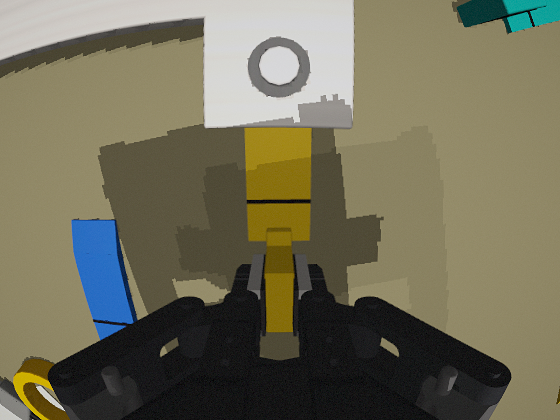

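Yellow advances at about 5–6 N drag once the down-load is cancelled. I'll let it lie flat and regrip low to limit pitching.

Emit:
step_arm:
  moves: "0 0 0 0 -0.3;0 0 0 0 -0.3;-3 0.4 -4 0 -0.3;0 0 -2 0 -0.3;0 0 0 0 -0.3"

```text
time_s: 18.95
tcp_pos: [497.4, 76.4, 5.9]
ee_rot: [3.118, -0.233, -0.052]
force: [0.7, -0.1, 0.4]
finger_gap: 29.9
```

Run:
```python
from h import *
s=stat();print(tofix(s['tcp_pos']))
d=save('wrist','w15.png')
M=cv2.inRange(cv2.cvtColor(d['img'],cv2.COLOR_BGR2HSV),(18,120,40),(34,255,255))
g=d['img'][150:240,280].astype(int).sum(1); v=150+int(np.argmin(g)); print('line row',v)
print('line',tofix(wplane(d,s,280,v,4)))
```

```text
t 18.95 tcp [497.4  76.4   5.9] yaw -0.150 down [-0.034 -0.012 -0.999] F [ 0.68 -0.07  0.38] gap 29.9
[-92.34255476  -0.1251541 ]
line row 203
line [-58.18791841  -0.84072021]
```

View pics/w15.png

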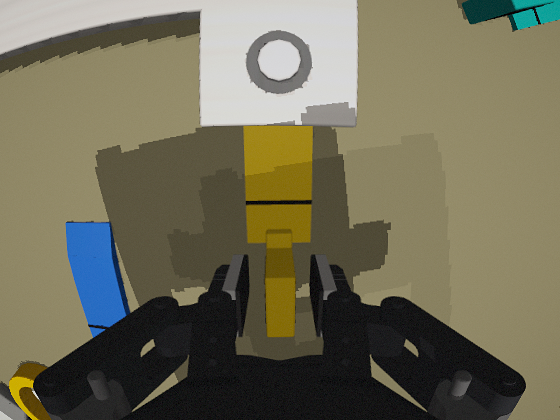

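Emit:
step_arm:
  moves: "0 0 0 0 -1;0 0 0 0 -1;0 0 0 0 -1;0 0 0 0 -1"

```text
time_s: 19.5
tcp_pos: [497.6, 76.7, 6.2]
ee_rot: [3.119, -0.233, -0.051]
force: [0.2, 0.8, 0.4]
finger_gap: 11.7
```

Emit:
step_arm:
  moves: "3 -0.4 1 0 -1;3 -0.4 1.2 0 -1"

```text
time_s: 19.75
tcp_pos: [499.4, 76.1, 7.0]
ee_rot: [3.118, -0.233, -0.068]
force: [-7.7, 1.5, 2.9]
finger_gap: 11.6
```

Emit:
step_arm:
  moves: "3 -0.4 1.2 0 -1;3 -0.4 1.2 0 -1"

```text
time_s: 20.0
tcp_pos: [501.2, 75.4, 7.9]
ee_rot: [3.117, -0.233, -0.085]
force: [-6.6, 1.3, 3.2]
finger_gap: 11.8
```

Emit:
step_arm:
  moves: "3 -0.4 1 0 -1;3 -0.4 1 0 -1"

```text
time_s: 20.25
tcp_pos: [503.1, 74.8, 8.7]
ee_rot: [3.116, -0.233, -0.101]
force: [-6.3, 0.2, 4.8]
finger_gap: 11.3
```

Emit:
step_arm:
  moves: "0 0 0 0 -0.3;0 0 0 0 -0.3;-3 0.4 -1 0 -0.3;0 0 -1 0 -0.3;0 0 0 0 -1;0 0 0 0 -1;0 0 0 0 -1"

```text
time_s: 21.12
tcp_pos: [500.8, 75.1, 6.8]
ee_rot: [3.116, -0.233, -0.098]
force: [0.0, 0.8, 0.9]
finger_gap: 11.5
```

Run:
```python
from h import *
s=stat();print(tofix(s['tcp_pos']))
d=save('wrist','w16.png')
g=d['img'][150:240,280].astype(int).sum(1); v=150+int(np.argmin(g)); print('line row',v)
print('line',tofix(wplane(d,s,280,v,4)))
```

```text
t 21.12 tcp [500.8  75.1   6.8] yaw -0.150 down [-0.064 -0.011 -0.998] F [0.01 0.78 0.91] gap 11.5
[-88.77963396  -0.89168863]
line row 198
line [-52.27953004  -1.61630761]
```

Emit:
step_arm:
  moves: "4 -0.6 0.9 0 -1;4 -0.6 0.9 0 -1"

```text
time_s: 21.42
tcp_pos: [504.7, 74.0, 7.4]
ee_rot: [3.114, -0.233, -0.115]
force: [-8.2, 0.8, 5.3]
finger_gap: 11.3
```

Emit:
step_arm:
  moves: "5 -0.8 0.8 0 -1;5 -0.8 0.8 0 -1"

```text
time_s: 21.68
tcp_pos: [510.4, 72.6, 8.3]
ee_rot: [3.113, -0.232, -0.133]
force: [-8.9, 0.9, 7.7]
finger_gap: 11.3
```

Run:
```python
from h import *
s=stat();print(tofix(s['tcp_pos']))
d=save('wrist','w17.png')
g=d['img'][150:240,280].astype(int).sum(1); v=150+int(np.argmin(g)); print('line row',v)
print('line',tofix(wplane(d,s,280,v,4)))
```

```text
t 21.68 tcp [510.4  72.6   8.3] yaw -0.150 down [-0.086 -0.011 -0.996] F [-8.86  0.88  7.69] gap 11.3
[-78.98286416  -2.03057478]
line row 197
line [-42.28601709  -2.77679702]
```

Emit:
step_arm:
  moves: "5 -0.3 0.6 0 -1;5 -0.3 0.6 0 -1"

```text
time_s: 21.98
tcp_pos: [516.9, 71.8, 9.1]
ee_rot: [3.11, -0.232, -0.149]
force: [-6.7, 1.0, 5.8]
finger_gap: 11.1
```

Emit:
step_arm:
  moves: "0 0 0 0 -0.3;0 0 0 0 -0.3;-3 0.4 -1 0 -0.3;0 0 -2 0 -0.3;0 0 0 0 -1;0 0 0 0 -1;0 0 0 0 -1"

```text
time_s: 22.85
tcp_pos: [514.3, 72.1, 5.8]
ee_rot: [3.11, -0.232, -0.147]
force: [-0.5, 0.4, -0.5]
finger_gap: 11.4
```

Run:
```python
from h import *
s=stat();print(tofix(s['tcp_pos']))
d=save('wrist','w18.png')
g=d['img'][150:240,280].astype(int).sum(1); v=150+int(np.argmin(g)); print('line row',v)
print('line',tofix(wplane(d,s,280,v,4)))
```

```text
t 22.85 tcp [514.3  72.1   5.8] yaw -0.150 down [-0.095 -0.012 -0.995] F [-0.55  0.44 -0.48] gap 11.4
[-75.03829603  -1.94610582]
line row 193
line [-35.52365595  -2.61379244]
```

View pics/w18.png

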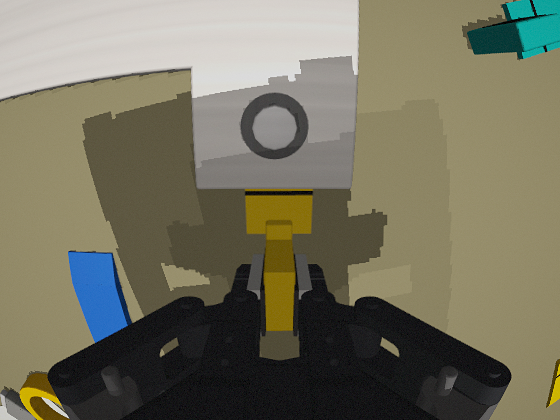

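The lug hides the blade just beyond the cross line (280,193), and about 15 mm remains.

Emit:
step_arm:
  moves: "5 -0.4 0.5 0 -1;5 -0.4 0.5 0 -1"

```text
time_s: 23.15
tcp_pos: [519.8, 71.3, 6.1]
ee_rot: [3.108, -0.232, -0.165]
force: [-9.8, 0.1, 6.5]
finger_gap: 11.3
```

Emit:
step_arm:
  moves: "5 -0.4 0.4 0 -1;5 -0.4 0.4 0 -1"

```text
time_s: 23.4
tcp_pos: [525.3, 70.5, 6.7]
ee_rot: [3.106, -0.232, -0.185]
force: [-10.6, 0.8, 11.3]
finger_gap: 11.2
```

Run:
```python
from h import *
s=stat();print(tofix(s['tcp_pos']))
```

```text
t 23.40 tcp [525.3  70.5   6.7] yaw -0.151 down [-0.12  -0.013 -0.993] F [-10.55   0.76  11.31] gap 11.2
[-63.95712919  -1.86982857]
```

Release so it drops flat, then look.

Emit:
step_arm:
  moves: "0 0 0 0 -0.3;0 0 0 0 -0.3;-3 0.4 0 0 -0.3;0 0 0 0 -0.3"

```text
time_s: 23.9
tcp_pos: [522.5, 70.6, 6.4]
ee_rot: [3.105, -0.232, -0.183]
force: [0.9, 0.0, 0.4]
finger_gap: 29.8
```

Run:
```python
from h import *
s=stat();print(tofix(s['tcp_pos']))
d=save('wrist','w19.png')
T=lambda u,v,z:tofix(wplane(d,s,u,v,z)).round(1)
for v in (180,190,200): print(v,T(280,v,4),T(280,v,44))
```

```text
t 23.90 tcp [522.5  70.6   6.4] yaw -0.151 down [-0.118 -0.013 -0.993] F [0.86 0.   0.4 ] gap 29.8
[-66.69228035  -2.16671712]
180 [-21.1  -2.8] [-8.4 -1.4]
190 [-25.7  -2.8] [-11.7  -1.4]
200 [-30.4  -2.9] [-15.   -1.4]
```

View pics/w19.png

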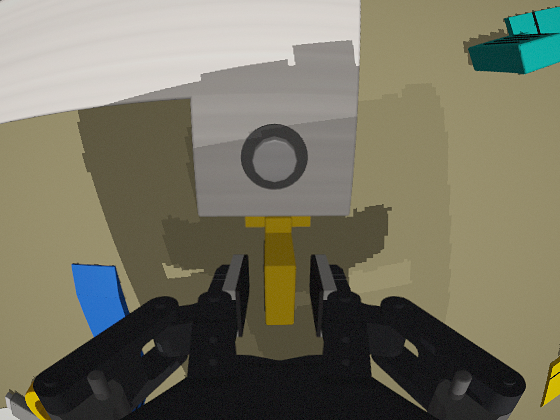

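Run:
```python
from h import *
s=stat()
d=save('wrist','w20.png')
T=lambda u,v,z:tofix(wplane(d,s,u,v,z)).round(1)
print('blade rear',T(247,227,4),T(310,227,4),'rib top rear',T(265,324,38),T(294,324,38),'rib top front',T(266,233,38),T(295,233,38),'lug edge',T(200,215,44),T(350,216,44))
```

```text
t 23.95 tcp [522.7  70.6   6.4] yaw -0.151 down [-0.118 -0.013 -0.993] F [-0.11  0.01 -0.  ] gap 30.1
blade rear [-43.4  12.4] [-43.9 -16.9] rib top rear [-72.3   4.5] [-72.7  -7.6] rib top front [-29.5   3.2] [-29.7  -7. ] lug edge [-19.7  24.5] [-20.8 -24.5]
```

Emit:
step_arm:
  moves: "0 0 0 0 -1;0 0 0 0 -1;0 0 0 0 -1;5 -0.5 0.5 0 -1;0 0 0 0 -0.3;0 0 0 0 -0.3;0 0 0 0 0"

```text
time_s: 24.88
tcp_pos: [526.2, 70.2, 6.7]
ee_rot: [3.105, -0.232, -0.189]
force: [-0.8, -0.5, -0.6]
finger_gap: 42.5
```

Emit:
step_arm:
  moves: "-2 0 10 0 0;-5 0 20 0 0;-20 0 30 0 0;-30 0 30 0 0;-30 0 10 0 0;0 0 0 0 0"

```text
time_s: 25.62
tcp_pos: [437.7, 70.1, 113.0]
ee_rot: [3.105, -0.232, -0.182]
force: [-0.4, -0.1, -0.2]
finger_gap: 42.7
```

Run:
```python
from h import *
s=stat()
d=save('wrist','w21.png')
for n in('scene','side'):
    e=save(n,n+'9.png')
    c=e['img'][170:290,120:360] if n=='scene' else e['img'][150:290,130:350]
    cv2.imwrite('pics/%s9c.png'%n,cv2.resize(c,None,fx=3.3,fy=3.3,interpolation=cv2.INTER_CUBIC))
```

```text
t 25.62 tcp [437.7  70.1 113. ] yaw -0.151 down [-0.118 -0.013 -0.993] F [-0.38 -0.07 -0.22] gap 42.7
```

View pics/w21.png

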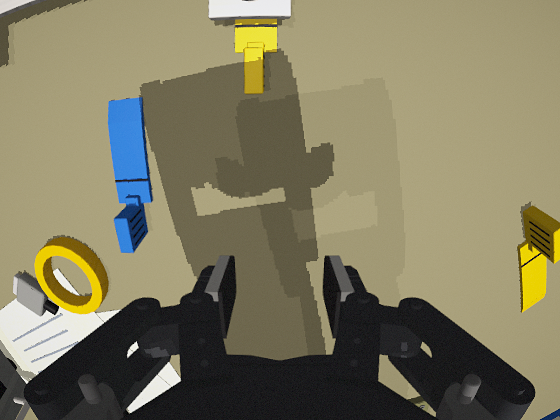

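View pics/side9c.png

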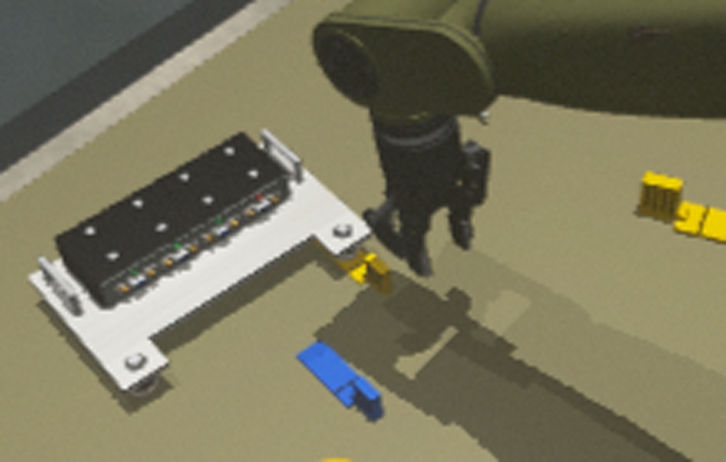

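View pics/scene9.png

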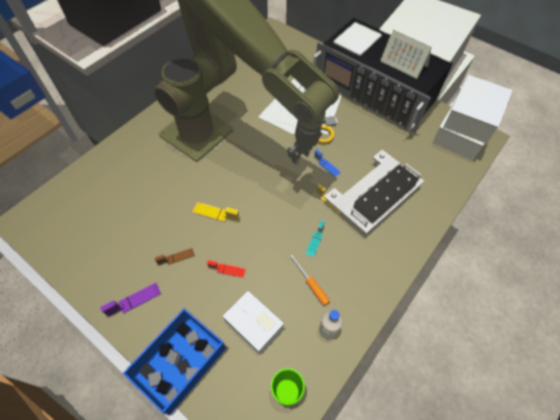

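Run:
```python
from h import *
s=stat()
d=save('wrist','w22.png')
cv2.imwrite('pics/w22c.png',cv2.resize(d['img'][0:110,190:310],None,fx=5,fy=5,interpolation=cv2.INTER_CUBIC))
T=lambda u,v,z:tofix(wplane(d,s,u,v,z)).round(1)
print('blade rear',T(235,50,4),T(277,52,4),'rib rear top',T(245,93,38),T(263,93,38),'rib bottom rear n/a; lug edge',T(209,18,44),T(291,18,44),'blue line',T(115,181,6),T(148,181,6))
```

```text
t 25.77 tcp [439.   69.9 112.1] yaw -0.152 down [-0.119 -0.013 -0.993] F [-0.01  0.91 -0.17] gap 42.6
blade rear [-37.6  12.7] [-39.7 -17.4] rib rear top [-68.5   3.5] [-68.8  -7.7] rib bottom rear n/a; lug edge [-20.1  24.4] [-21.6 -24.7] blue line [-133.5  116.8] [-134.7   86.5]
```

View pics/w22c.png

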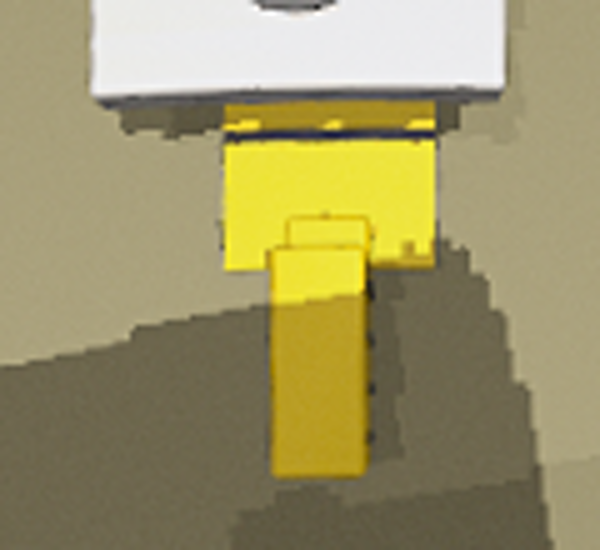

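The cross line is visible just in front of the lug. Blade rear and rib rear both put it at x ≈ -18.6, y ≈ -2.3, and because the two agree at their nominal heights the shim is flat. Handing in.

Run:
```python
from h import *
s=r.get_state(); d=r.get_image('wrist')
print(tofix(wplane(d,s,256,27,4)))
print(r.finish_job())
```

```text
[-20.99064704  -2.55961478]
the job is handed in; nothing more can be done
None
```

I judged the small yellow shim (4 mm) to be the right one. I slid it home under the short foot and handed the job in at about 26 s.

**Blue (6 mm):** I tried it first. It stopped on its taper about 38 mm short of home with about 14 N at the wrist. I laid it flat on the bench, with its cross line about 168 mm from the foot. Red was never touched.

**Yellow (4 mm):** It also stopped sharply at first. The arm was pressing it down onto the bench by about 16 N as it pushed. With a little lift added it slid in at roughly 5–10 N. I let go and regripped several times so it lay flat.

**Last checks:**
- **Position:** The cross line measured x −19 to −21 and y −2.5 in the adapter's frame (target x −20, y 0).
- **Squareness and flatness:** The shim looked square to the lug. Blade rear and rib rear gave the same position at their proper heights, so it should be flat.
- **Bystanders and gripper:** The carton, screwdriver, tape and plug look unmoved in the pictures; I did not measure them. The gripper is open and clear.

**Not confirmed:**
- **Nip force:** I inferred it from the drag and did not measure it.
- **Blue as too thick:** The blue trial had the same downward pressing. I ruled blue out mainly because yellow, the thinner shim, met the foot and dragged; I did not re-run blue cleanly.
- **Contact force:** The highest wrist reading was about 16 N forward and 16 N down together. The force at the foot itself was not measured.
- **Tool tilt:** The tool ended tilted by about 0.12 rad, built up during the pushes. It does not affect the shim.

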